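# Put the two markers away cap-down

### The arm

A 6-joint arm with a two-finger parallel gripper is mounted at the origin on a cart in front of the work surface, level with it; the furniture and walls round the work are solid. World frame = base frame: x ahead of the robot, y to its left, z up, the work surface at z = 0. Lengths are in m, angles in rad, forces in N, time in s.
With the tool pointing down it reaches from about 0.4 to 0.825 m from the base axis. Payload 7 kg.
Tool frame: the origin (TCP) lies on the centre line of the jaws, within the pads' length; the fingertips stand 14 mm ahead of it and the grasp point (between the pads) lies 5 mm behind it; z points along the fingers, y is the line along which they close (so a half turn about z gives the same grasp; the last joint's range is limited). The gripper opens to 88 mm and grips with 3 to 60 N. Pads are 19 mm wide; open, the fingers measure 130 mm over their backs; the gripper's body (78 mm by 193 mm) begins 47 mm behind the grasp point.
Start: joints at [-0.947, 0.359, 0.012, 0, -1.224, -0.288], TCP at [0.222, -0.637, 0.241] pointing down, gripper open.
Joint ranges: [-3.07, 3.07], [-1.43, 2.12], [-1.02, 1.25], [-3.03, 1.67], [-3.05, -0], [-3.03, 3.03]. Speed limits (rad/s): [2.39, 2.39, 3.01, 3.14, 3.14, 3.14].

### API

Orientations are given as a unit quaternion [x, y, z, w].
In Python, from plant import bot, vision gives the robot as it stands. The module is installed in compiled form; this text tells all that it offers.
- The arm moves only by the shell command python3 -m creep 'ROWS'. ROWS is JSON, a list of rows, each a list of 7 numbers: the shift along the tool's x, y, z in m, then the turn, a rotation vector about the tool's x, y, z in degrees, then the opening in per cent of the stroke, from 0 (shut) to 100 (fully open). In form: [[x, y, z, rx, ry, rz, claw], ...]. A call has 1 to 8 rows; each row is the pose to reach, as a shift and turn from the pose commanded when the call began, along the tool's axes at that moment; what a row does not reach only later rows make up. A row lasts 1/12 s, in which the tool goes at most 41.7 mm and 7.16 degrees, less where a joint would pass 70% of its speed; a pose out of reach is approached as far as the arm can. A call with a gripper value outside its range is refused whole. The fingers move at their own pace and stop on an object; the grip force is fixed at half the most. Time passes only in rows, so rows that repeat a pose let the fingers close. It gives the time, the measured TCP pose, the force, the opening and the grip force at its end, in the units of the state.
- bot.get_obs(): the state, without advancing time (a new reading comes with each control period).
- vision.get_image(name): name is "scene" or "top"; returns the picture (480x640x3 uint8, red, green, blue); there is no depth.
- vision.get_calibration(name): a dict with "fovy" (degrees; the focal length in pixels is half the picture's height over the tangent of half this angle, whatever the lens; pixels are square), "cx", "cy" (the principal point, pixels), "R" (3x3) and "t" (3): a world point X has camera coordinates R X + t. Camera axes: x right, y down, z forward; pixel columns grow to the right and rows downward; lengths in m; the calibration is good to about 2 mm. A picture is of the moment at which its call begins. get_calibration takes no time and is no camera call.
- bot.hand_in(): hands the job in; it is judged then, once.
The state is a dict: "t": time; "qpos": joint angles; "dq": joint speeds; "joint_efforts": joint torques, N m; "position": TCP position; "eef_rot": TCP orientation; "force": force on the tool from outside, world axes, zero at the start; "ft_torque": the same for the moment, N m; "width": opening from 0.0 (shut) to 1.0 (fully open); "finger_force": force on a finger pad.
Only numpy, scipy, OpenCV 4.12 (cv2) and the standard library are available. Lean on these libraries where they do the work, as an engineer would, in place of code of your own. Each camera call takes 0.05 s, during which the arm holds its last target. There are 200 camera calls.

### The job

Put both felt markers away so that the ink runs to their tips: stand each one cap-down in the holder of its own colour, the blue marker in the holder with the blue sleeve and the black marker in the holder with the black sleeve, right down to the floor of the holder, and let go. Leave the tape roll, the small beaker and the red vial where they are.

Things in the scene. Friction and masses are not known exactly. Their poses are not given: they have to be found in the camera images.
- marker_blue: blue-capped felt marker with white barrel, rigid, 130 mm long; acts as a 15 x 15 mm square bar, does not roll, 14 g. Starts lying flat on the mat. Origin under its middle, on the underside; own y runs along it away from the cap (cap end y = -64 mm, bare tail end y = +66 mm), z up as it lies, axis 7.5 mm above the origin. Along world y within 0.5 rad, tail to the left (+y).
- marker_black: black-capped felt marker with white barrel, rigid, 130 mm long; acts as a 15 x 15 mm square bar, does not roll, 14 g. Starts lying flat on the mat. Origin under its middle, on the underside; own y runs along it away from the cap (cap end y = -64 mm, bare tail end y = +66 mm), z up as it lies, axis 7.5 mm above the origin. Along world y within 0.5 rad, tail to the left (+y).
- marker_blue_cap_end (a point): middle of the end face of the blue marker's cap, on its axis
- marker_blue_tail_end (a point): middle of the end face of the blue marker's bare tail (barrel end), on its axis
- marker_black_cap_end (a point): middle of the end face of the black marker's cap, on its axis
- marker_black_tail_end (a point): middle of the end face of the black marker's bare tail (barrel end), on its axis
- holder_blue: upright holder, fixed to the worktop: white tube 39 mm across, blue sleeve round its top, blue ring at its foot, on a grey disc 72 mm across, 7 mm thick. Round straight bore 32 mm wide, rim 70 mm above the worktop, floor 10 mm at its middle, sloping 0.25 rad. Origin: centre of the foot at worktop height; z up. A marker stands loosely, leaning on the rim by up to 0.3 rad.
- holder_black: upright holder, fixed to the worktop: white tube 39 mm across, black sleeve round its top, black ring at its foot, on a grey disc 72 mm across, 7 mm thick. Round straight bore 32 mm wide, rim 70 mm above the worktop, floor 10 mm at its middle, sloping 0.25 rad. Origin: centre of the foot at worktop height; z up. A marker stands loosely, leaning on the rim by up to 0.3 rad.
- mat: thin pale grey rubber bench mat, fixed, 130 x 455 mm, its top 3 mm above the worktop; both markers start on it. Origin under its centre. Solid neighbours: a lab jack 170 mm high with a pump on it up to 300 mm high, at x above 0.48 m, y from -0.39 to +0.09 m; a shaker 100 mm high at x above 0.49 m, y above 0.42 m
- tape_roll: bystander: roll of green label tape lying flat, 62 mm across, 19 mm high; origin under its centre
- small_beaker: bystander: small clear glass beaker, 44 mm across, 58 mm high; origin under its centre
- vial_red: bystander: glass vial with red contents and black cap, 28 mm across, 60 mm high; origin under its centre

How it is judged:
At the end, for the whole second after the job is handed in: Each marker stands at rest and released in the holder of its own colour, cap end down: the cap end within 17 mm of the holder's axis and less than 25 mm above the worktop, the tail end more than 120 mm above it (z of marker_blue_cap_end in the frame of holder_blue between 0 and 0.025 m and horizontal distance between marker_blue_cap_end and holder_blue below 0.017 m and z of marker_blue_tail_end in the frame of holder_blue above 0.12 m and linear speed of each of marker_blue, marker_black below 0.02 m/s and z of marker_black_cap_end in the frame of holder_black between 0 and 0.025 m and horizontal distance between marker_black_cap_end and holder_black below 0.017 m and z of marker_black_tail_end in the frame of holder_black above 0.12 m and contact force between the fingers and marker_blue below 0.05 N and contact force between the fingers and marker_black below 0.05 N); the robot touches nothing.
It fails at once if the tape roll was pushed more than 30 mm away or tipped over (distance of tape_roll from where it was at the start of the episode above 0.03 m or angle between tape_roll's own z axis and vertical above 0.5 rad).
It fails at once if the small beaker was pushed more than 30 mm away or tipped over (distance of small_beaker from where it was at the start of the episode above 0.03 m or angle between small_beaker's own z axis and vertical above 0.5 rad).
It fails at once if the red vial was pushed more than 30 mm away or tipped over (distance of vial_red from where it was at the start of the episode above 0.03 m or angle between vial_red's own z axis and vertical above 0.5 rad).
It also fails if it takes over 64 s, if anything falls off the work surface, if the arm or the gripper's body presses on something with over 40 N, if the wrist force passes 120 N, or if a joint passes its speed limit or range.

## Working session

There is one attempt and no reset: what is moved stays moved. The work goes in short steps, Python scripts to look and compute and a shell command to move; the robot and the scene stay as the last step left them, time stands still between calls to the robot, and variables do not carry over. Pictures are saved under pics/ and viewed, at most 10 in all, crops included, and the job is handed in when it is done.

```bash
mkdir -p pics
python3 - <<'E'
from plant import bot, vision
import cv2
o=bot.get_obs(); print({k:o[k] for k in('t','position','eef_rot','width','qpos')})
for n in('scene','top'):
    im=vision.get_image(n); cv2.imwrite(f'pics/{n}0.png',cv2.cvtColor(im,cv2.COLOR_RGB2BGR))
    print(vision.get_calibration(n))
E
```

```text
{'t': 0.0, 'position': array([ 0.22223477, -0.63683879,  0.23960296]), 'eef_rot': array([-1.67045519e-01,  9.85948799e-01,  8.40876493e-04, -2.31066988e-04]), 'width': 0.9994958955929067, 'qpos': array([-9.46889833e-01,  3.59393556e-01,  1.10218674e-02, -3.46396539e-04,
       -1.22413805e+00, -2.88123758e-01])}
{'fovy': 46.827456437253716, 'cx': 306.4694138491791, 'cy': 238.45821928518998, 'R': array([[-0.49844747, -0.86688333,  0.0079638 ],
       [-0.36676721,  0.20254523, -0.90799628],
       [ 0.7855138 , -0.4555093 , -0.41890254]]), 't': array([0.38574315, 0.23982365, 0.7755634 ])}
{'fovy': 48.242798450329644, 'cx': 331.9851954523365, 'cy': 229.328751218781, 'R': array([[ 6.47321638e-04, -9.99956921e-01, -9.25945126e-03],
       [-9.93638766e-01,  3.99554311e-04, -1.12613690e-01],
       [ 1.12612538e-01,  9.27344700e-03, -9.93595702e-01]]), 't': array([0.09968345, 0.59418264, 1.17451105])}
```

View pics/scene0.png

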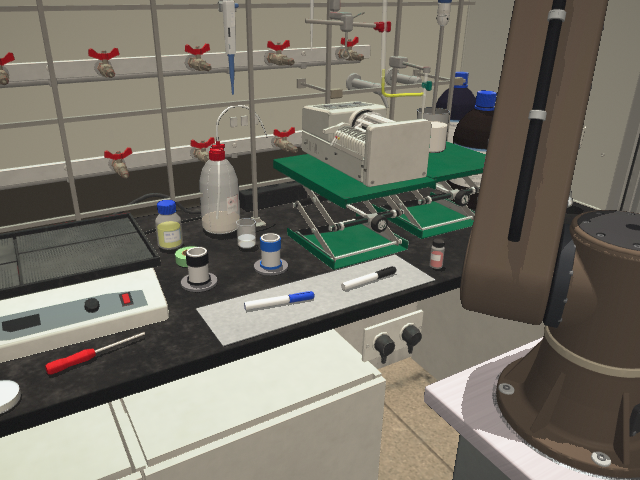

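View pics/top0.png

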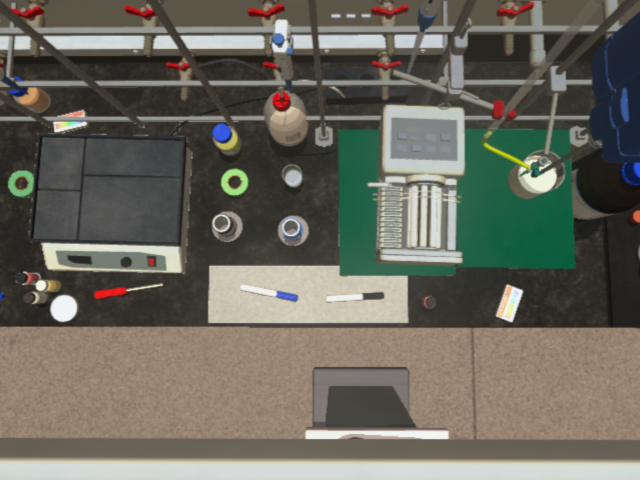

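The top view shows the blue marker with its tail at (241,289) and cap at (297,297), and the black one with its tail at (327,298) and cap at (383,295). The blue holder is near (293,231) and the black near (227,226). The beaker is at (292,176), the tape at (234,182) and the red vial at (429,302). I'll enlarge to refine these.

```bash
python3 - <<'E'
import cv2
im=cv2.imread('pics/top0.png')[160:320,200:400]
cv2.imwrite('pics/topc.png',cv2.resize(im,None,fx=4,fy=3.75 if 0 else 4-0.25,interpolation=cv2.INTER_CUBIC) if 0 else cv2.resize(im,(750,600),interpolation=cv2.INTER_CUBIC))
E
cat > h.py <<'E'
import numpy as np
from plant import vision
def K(n):
    c=vision.get_calibration(n); return 240/np.tan(np.radians(c['fovy'])/2),c['cx'],c['cy'],np.array(c['R']),np.array(c['t'])
def up(n,u,v,z):
    f,cx,cy,R,t=K(n); C=-R.T@t; d=R.T@np.array([(u-cx)/f,(v-cy)/f,1]); return C+d*(z-C[2])/d[2]
def pr(n,X):
    f,cx,cy,R,t=K(n); p=R@np.array(X)+t; return np.array([cx+f*p[0]/p[2],cy+f*p[1]/p[2]])
E
```

```text
(no output)
```

View pics/topc.png

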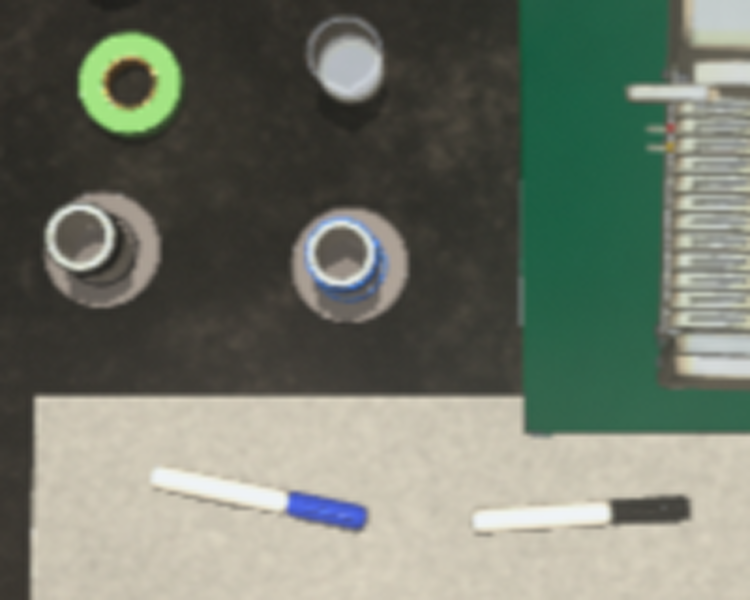

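In the crop (×3.75), the rims are centred at (81,237) for black and (341,253) for blue, and the discs at (102,250) and (350,265). The blue marker runs from its tail at (153,475) to its cap at (367,518), and the black from (474,522) to (690,508).

Run:
```python
from h import *
c=lambda u,v:(200+u/3.75,160+v/3.75)
P={'rimK':(81,237,.07),'discK':(102,250,.007),'rimB':(341,253,.07),'discB':(350,265,.007),'Bt':(153,475,.0105),'Bc':(367,518,.0105),'Kt':(474,522,.0105),'Kc':(690,508,.0105),'tape':(130,82,.019),'beak':(345,52,.058)}
W={k:up('top',*c(a,b),z) for k,(a,b,z) in P.items()}
W['vial']=up('top',429,302,.06)
for k,v in W.items(): print(k,v.round(4), pr('scene',v).round(0))
for m in'BK': 
    d=W[m+'t']-W[m+'c']; print(m,np.linalg.norm(d),np.degrees(np.arctan2(d[0],d[1])),(W[m+'t']+W[m+'c'])/2)
```

```text
rimK [0.6037 0.3417 0.07  ] [197. 251.]
discK [0.6035 0.3422 0.007 ] [199. 280.]
rimB [0.5942 0.1893 0.07  ] [270. 237.]
discB [0.5942 0.1892 0.007 ] [271. 264.]
Bt [0.4656 0.3073 0.0105] [244. 306.]
Bc [0.4399 0.1772 0.0105] [313. 295.]
Kt [0.4375 0.1125 0.0105] [343. 287.]
Kc [ 0.446  -0.018   0.0105] [394. 269.]
tape [0.7063 0.3248 0.019 ] [190. 252.]
beak [0.7164 0.1891 0.058 ] [246. 222.]
vial [ 0.4325 -0.111   0.06  ] [436. 241.]
B 0.1326378500162473 11.205315681000643 [0.45275499 0.2422907  0.0105    ]
K 0.13075592569654196 -3.7236361016613064 [0.44176687 0.04728873 0.0105    ]
```

Both views agree and the marker lengths check out at about 131 mm. I'll raise above the jack and pump, swing round, and log joints and poses so I can identify the kinematics.

```bash
cat > log.py <<'E'
from plant import bot; import json
o=bot.get_obs(); f=open('log.jsonl','a'); f.write(json.dumps([list(map(float,o[k])) for k in('qpos','position','eef_rot')])+'\n')
print(round(o['t'],2),'q',o['qpos'].round(3),'p',o['position'].round(4),'r',o['eef_rot'].round(4),'w',round(o['width'],3),'F',o['force'].round(1),o['finger_force'])
E
python3 log.py
python3 -m creep '[[0,0,-0.04,0,0,0,100],[0,0,-0.08,0,0,0,100],[0,0,-0.12,0,0,0,100],[0,0,-0.14,0,0,0,100],[-0.03,0.03,-0.14,0,0,0,100],[-0.06,0.06,-0.14,0,0,-7,100],[-0.09,0.09,-0.14,0,0,-14,100],[-0.12,0.12,-0.14,0,0,-20,100]]'
python3 log.py
```

```text
0.1 q [-0.947  0.359  0.011 -0.    -1.224 -0.288] p [ 0.2223 -0.6369  0.2397] r [-1.670e-01  9.859e-01  8.000e-04 -2.000e-04] w 1.0 F [ 0.7  0.5 -0.1] 0.0
t: 0.77
position: [0.295, -0.4855, 0.3799]
eef_rot: [-0.338, 0.941, 0.0, -0.0]
force: [1.6, -0.3, 0.6]
width: 0.998
finger_force: 0.0
0.77 q [-0.681  0.124  0.012 -0.    -1.46  -0.2  ] p [ 0.295  -0.4855  0.3799] r [-3.383e-01  9.411e-01  5.000e-04 -1.000e-04] w 0.998 F [ 1.6 -0.3  0.6] 0.0
```

```bash
python3 -m creep '[[-0.036,0.02,0,0,0,-6,100],[-0.072,0.04,0,0,0,-12,100],[-0.108,0.06,0,0,0,-18,100],[-0.144,0.08,0,0,0,-24,100],[-0.18,0.1,0,0,0,-30,100],[-0.216,0.12,0,0,0,-36,100],[-0.252,0.14,0,0,0,-39,100],[-0.288,0.16,0,0,0,-39,100]]' | head -3
python3 log.py
```

```text
t: 1.43
position: [0.4166, -0.1791, 0.3806]
eef_rot: [-0.632, 0.775, -0.0, 0.0]
1.43 q [ 0.031 -0.083 -0.199 -0.    -1.454 -0.232] p [ 0.4166 -0.1791  0.3806] r [-6.323e-01  7.747e-01 -1.000e-04  2.000e-04] w 1.0 F [ 0.9 -0.2  0. ] 0.0
```

```bash
python3 -m creep '[[-0.04,0.004,0,0,5,0,100],[-0.08,0.008,0,0,10,0,100],[-0.12,0.012,0,0,15,0,100],[-0.16,0.016,0,0,20,0,100]]' | sed -n 2p
python3 log.py
python3 -m creep '[[-0.035,0.004,0,0,5,0,100],[-0.07,0.008,0,0,10,0,100],[-0.105,0.012,0,0,15,0,100],[-0.14,0.016,0,0,15,0,100]]' | sed -n 2p
python3 log.py
```

```text
position: [0.431, -0.0411, 0.3817]
1.77 q [ 0.589 -0.061 -0.323  0.243 -1.56  -0.829] p [ 0.431  -0.0411  0.3817] r [-0.621   0.7646 -0.1103 -0.1327] w 1.001 F [ 3.  -1.3 -0.4] 0.0
position: [0.4419, 0.0928, 0.3306]
2.1 q [ 0.882  0.171 -0.299  0.272 -1.658 -1.138] p [0.4419 0.0928 0.3306] r [-0.6026  0.7382 -0.1906 -0.2358] w 0.998 F [ 1.4  0.6 -0. ] 0.0
```

```bash
cat > kin.py <<'E'
import numpy as np, json, itertools
from scipy.spatial.transform import Rotation as Ro
D=[[np.array(x) for x in json.loads(l)] for l in open('log.jsonl')]
E=lambda a,v:Ro.from_euler(a,v).as_matrix()
def chain(q,s4,s6):
    A=E('z',q[0]);B=A@E('y',q[1]);C=A@E('y',q[1]-q[2]);F=C@E('x',s4*q[3]);G=F@E('y',-q[4]);H=G@E('x',s6*q[5]);return A,B,C,F,G,H
best=None
for s4,s6 in itertools.product((1,-1),(1,-1)):
    Rc=[chain(q,s4,s6)[5].T@Ro.from_quat(r).as_matrix() for q,p,r in D]
    m=Ro.from_matrix(Rc).mean(); e=max((m.inv()*Ro.from_matrix(x)).magnitude() for x in Rc)
    if best is None or e<best[0]: best=(e,s4,s6,m.as_matrix())
err,s4,s6,Rc=best
def rows(q):
    A,B,C,F,G,H=chain(q,s4,s6); z=np.array([0,0,1.])
    return np.c_[A[:,0],z,A[:,1],B[:,2],C[:,0],C[:,2],G[:,0]]
M=np.vstack([rows(q) for q,p,r in D]);b=np.hstack([p for q,p,r in D])
th=np.linalg.lstsq(M,b,rcond=None)[0]
def fk(q): return rows(q)@th, chain(q,s4,s6)[5]@Rc
if __name__=='__main__':
    print(best[:3],'\n',Rc.round(3),'\n',th.round(4),np.abs(M@th-b).max(),np.linalg.svd(M)[1].round(3))
E
python3 kin.py
```

```text
(9.726339438262531e-16, -1, -1) 
 [[ 0. -0.  1.]
 [-1. -0.  0.]
 [ 0. -1. -0.]] 
 [ 0.1125  0.1726 -0.1906  0.5938  0.3493  0.0105  0.3508] 0.028706931320762297 [4.431 3.156 2.244 0.49  0.245 0.217 0.133]
```

Run:
```python
from kin import *
def fit(extra,drop=()):
    def rw(q):
        A,B,C,F,G,H=c=chain(q,s4,s6)
        L=[A[:,0],np.array([0,0,1.]),A[:,1],B[:,2],C[:,0],C[:,2],G[:,0]]
        L=[x for i,x in enumerate(L) if i not in drop]+[c[i][:,j] for i,j in extra]
        return np.column_stack(L)
    M=np.vstack([rw(q) for q,p,r in D]); t=np.linalg.lstsq(M,b,rcond=None)[0]; return np.abs(M@t-b).max(),t.round(4)
for ex in ([(3,1)],[(4,2)],[(5,1)],[(5,2)],[(5,1),(5,2)],[(3,2)],[(3,1),(4,2)]):
    print(ex,fit(ex),fit(ex,(2,)))
```

```text
[(3, 1)] (np.float64(5.828670879282072e-16), array([-0.    ,  0.1988,  0.    ,  0.6016,  0.4636, -0.    ,  0.364 ,
       -0.1918])) (np.float64(1.5404344466674047e-15), array([-0.    ,  0.1988,  0.6016,  0.4636,  0.    ,  0.364 , -0.1918]))
[(4, 2)] (np.float64(0.01605332703784923), array([ 0.0898,  0.1879, -0.1914,  0.594 ,  0.4889,  0.0101,  0.3479,
       -0.1153])) (np.float64(0.19286059237435568), array([-0.0069,  0.2402,  0.1277,  0.4193,  1.0054,  0.9342, -0.0701]))
[(5, 1)] (np.float64(0.01890328224742699), array([ 0.0699,  0.134 , -0.1511,  0.506 ,  0.383 ,  0.1842,  0.3938,
       -0.0445])) (np.float64(0.05033737759060186), array([-0.0854,  0.0049,  0.1676,  0.4982,  0.8595,  0.5868, -0.1982]))
[(5, 2)] (np.float64(0.025465679662221408), array([ 0.1362,  0.2294, -0.2064,  0.5594,  0.3698,  0.0884,  0.4479,
       -0.0554])) (np.float64(0.08562211341625287), array([-0.1332, -0.3459,  0.8097,  0.1538, -0.4944, -0.4268,  0.5187]))
[(5, 1), (5, 2)] (np.float64(0.01586234312807383), array([-0.0087,  0.0038, -0.0886,  0.4828,  0.3796,  0.2133,  0.2711,
       -0.0853,  0.0924])) (np.float64(0.019190594461342136), array([-0.118 , -0.1694,  0.433 ,  0.3822,  0.291 ,  0.1267, -0.1464,
        0.2099]))
[(3, 2)] (np.float64(0.02875219739447027), array([ 0.1128,  0.1723, -0.1904,  0.5972,  0.3499,  0.0093,  0.3466,
       -0.0061])) (np.float64(0.1918384003414827), array([ 0.0537,  0.1869,  0.5978,  0.4093,  0.7402,  0.3567, -0.7361]))
[(3, 1), (4, 2)] (np.float64(2.7478019859472624e-15), array([ 0.    ,  0.1988, -0.    ,  0.6016,  0.4636, -0.    ,  0.364 ,
       -0.1918, -0.    ])) (np.float64(6.661338147750939e-16), array([ 0.    ,  0.1988,  0.6016,  0.4636,  0.    ,  0.364 , -0.1918,
       -0.    ]))
```

```bash
cat > ik.py <<'E'
import numpy as np
from scipy.optimize import least_squares
from scipy.spatial.transform import Rotation as Ro
E=lambda a,v:Ro.from_euler(a,v).as_matrix()
RC=np.array([[0,0,1.],[-1,0,0],[0,-1,0]])
lo=np.array([-3.07,-1.43,-1.02,-3.03,-3.05,-3.03]);hi=np.array([3.07,2.12,1.25,1.67,0,3.03])
def fk(q,full=False):
    A=E('z',q[0]);B=A@E('y',q[1]);C=A@E('y',q[1]-q[2]);F=C@E('x',-q[3]);G=F@E('y',-q[4]);H=G@E('x',-q[5])@RC
    el=np.array([0,0,.1988])+.6016*B[:,2]; w0=el+.4636*C[:,0]; w=w0-.1918*F[:,1]; p=w+.364*G[:,0]
    return (p,H,el,w0,w) if full else (p,H)
def ik(p,R,seeds):
    best=None
    for s in seeds:
        f=lambda q:np.r_[(fk(q)[0]-p)*5,Ro.from_matrix(fk(q)[1].T@R).as_rotvec()]
        r=least_squares(f,np.clip(s,lo+.01,hi-.01),bounds=(lo,hi))
        if best is None or r.cost<best.cost-1e-9: best=r
        if best.cost<1e-8: break
    return best.x,best.cost
def fin(phi,th):  # phi, th deg: marker vertical, tool pointing azimuth phi, th below horizontal
    a,t=np.radians([phi,th]); z=np.array([np.cos(t)*np.cos(a),np.cos(t)*np.sin(a),-np.sin(t)]); y=np.array([-np.sin(a),np.cos(a),0]); return np.column_stack([np.cross(y,z),y,z])
def gr(m,th): # grasp; m=deg of marker axis from +y toward +x (11.2 blue)
    a=np.radians(m); x=-np.array([np.sin(a),np.cos(a),0]); y=np.array([-np.cos(a),np.sin(a),0]); return np.column_stack([x,y,[0,0,-1]])@E('y',np.radians(th))
E
cat > a.py <<'E'
from ik import *
rng=np.random.default_rng(0); S=[np.array([.88,.17,-.3,.27,-1.66,-1.14])]+[rng.uniform(lo,hi) for _ in range(12)]
for n,xy,m in(('B',(.463,.2935),11.2),('K',(.4385,.099),-3.7)):
  for th in(0,30,40):
    q,c=ik(np.array([*xy,.021]),gr(m,th),S); print('grasp',n,th,c<1e-6,q.round(2))
for n,xy in(('B',(.594,.189)),('K',(.604,.342))):
  for th in(20,40):
    for phi in range(-90,120,30):
      R=fin(phi,th)
      q,c=ik(np.array([*xy,.135]),R,S); p,H,el,w0,w=fk(q,True)
      if c<1e-6: print(n,th,phi,q.round(2),'w0',w0.round(2),'w',w.round(2),'el',el.round(2))
E
python3 a.py
```

```text
grasp B 0 True [ 0.92  0.4  -0.52 -0.   -0.65 -1.12]
grasp B 30 True [ 1.04  0.63 -0.3   0.18 -1.15 -1.35]
grasp B 40 True [ 1.06  0.72 -0.21  0.21 -1.31 -1.38]
grasp K 0 True [ 0.66  0.27 -0.74 -0.   -0.56 -0.6 ]
grasp K 30 True [ 0.92  0.43 -0.82  0.47 -0.8  -1.27]
grasp K 40 True [ 0.98  0.52 -0.78  0.51 -0.92 -1.37]
B 20 -90 [ 0.93  0.84 -0.19  0.6  -1.67  1.89] w0 [0.41 0.55 0.2 ] w [0.59 0.53 0.26] el [0.27 0.36 0.6 ]
B 20 -60 [ 1.01  0.66 -0.68  1.02 -1.34  1.78] w0 [0.25 0.4  0.22] w [0.42 0.49 0.26] el [0.2  0.31 0.67]
B 20 30 [-0.3   0.42 -0.75 -2.15 -0.97  1.21] w0 [ 0.41 -0.13  0.32] w [0.3  0.02 0.26] el [ 0.23 -0.07  0.75]
B 20 60 [-0.24  0.47 -0.38 -1.54 -1.12  0.79] w0 [ 0.56 -0.14  0.39] w [ 0.42 -0.11  0.26] el [ 0.27 -0.06  0.73]
B 20 90 [-0.14  0.63 -0.03 -1.21 -1.47  0.67] w0 [ 0.71 -0.1   0.4 ] w [ 0.59 -0.15  0.26] el [ 0.35 -0.05  0.69]
B 40 -90 [ 0.89  0.67 -0.22  0.51 -1.45  1.98] w0 [0.42 0.52 0.31] w [0.59 0.47 0.37] el [0.23 0.29 0.67]
B 40 -60 [ 0.95  0.49 -0.65  0.9  -1.1   2.01] w0 [0.28 0.39 0.31] w [0.45 0.43 0.37] el [0.17 0.23 0.73]
B 40 30 [ 0.33 
[... 769 characters left out ...]
0.82] w0 [0.58 0.01 0.38] w [0.43 0.05 0.26] el [0.27 0.01 0.73]
K 20 90 [ 0.08  0.62 -0.04 -1.33 -1.3   0.61] w0 [0.71 0.05 0.41] w [ 0.6  -0.    0.26] el [0.35 0.03 0.69]
K 40 -90 [ 1.    0.83  0.13  0.43 -1.65  2.  ] w0 [0.43 0.67 0.31] w [0.6  0.62 0.37] el [0.24 0.37 0.61]
K 40 -60 [ 1.09  0.65 -0.32  0.75 -1.27  2.09] w0 [0.29 0.55 0.3 ] w [0.46 0.58 0.37] el [0.17 0.32 0.68]
K 40 -30 [ 1.    0.46 -0.76  1.33 -0.91  2.03] w0 [0.23 0.36 0.3 ] w [0.36 0.48 0.37] el [0.14 0.22 0.74]
K 40 60 [ 0.37  0.31 -0.28 -1.17 -0.55  0.01] w0 [0.53 0.21 0.52] w [0.46 0.1  0.37] el [0.17 0.07 0.77]
K 40 90 [ 0.27  0.47 -0.04 -1.01 -1.06  0.25] w0 [0.65 0.18 0.51] w [0.6  0.06 0.37] el [0.26 0.07 0.74]
```

Model fits exactly. The plan for each marker is to grasp near the tail with the tool tilted 40°, lift, swing the hand round to the +y side clear of the jack, stand the marker upright and insert it.

```bash
cat > mv.py <<'E'
import sys; from ik import *; from plant import bot
def delta(p,R):
    o=bot.get_obs(); Rc=Ro.from_quat(o['eef_rot']).as_matrix(); d=Rc.T@(np.array(p)-o['position']); rv=np.degrees(Ro.from_matrix(Rc.T@R).as_rotvec())
    print('shift',d.round(4),'rot',rv.round(1),'rows',max(np.linalg.norm(d)/.0417,np.linalg.norm(rv)/7.16).round(1))
E
python3 - <<'E'
from mv import *
delta([.4638,.2985,.12],gr(11.2,40)); delta([.4638,.2985,.021],gr(11.2,40))
E
```

```text
shift [-0.2897  0.0193  0.053 ] rot [ 0.4  4.7 -0.2] rows 7.1
shift [-0.3469  0.019   0.1338] rot [ 0.4  4.7 -0.2] rows 8.9
```

```bash
python3 -m creep '[[-0.038,0.003,0.007,0,0.6,0,70],[-0.076,0.005,0.014,0,1.2,0,70],[-0.114,0.008,0.021,0,1.8,0,70],[-0.152,0.01,0.028,0,2.4,0,70],[-0.19,0.013,0.035,0,3,0,70],[-0.228,0.015,0.042,0,3.6,0,70],[-0.26,0.017,0.048,0.2,4.2,0,70],[-0.2897,0.0193,0.053,0.4,4.7,-0.2,70]]' | sed -n 2p
python3 - <<'E'
from mv import *
import cv2
from plant import vision
delta([.4638,.2985,.021],gr(11.2,40))
a=vision.get_image('top')[200:320,180:340]; b=vision.get_image('scene')[220:340,180:340]
im=cv2.resize(cv2.hconcat([a,b]),None,fx=2.5,fy=2.5,interpolation=cv2.INTER_CUBIC); cv2.imwrite('pics/g1.png',im[:,:,::-1])
E
```

```text
position: [0.4658, 0.2989, 0.1221]
shift [-0.0638  0.0021  0.0784] rot [ 0.   0.4 -0.2] rows 2.4
```

View pics/g1.png

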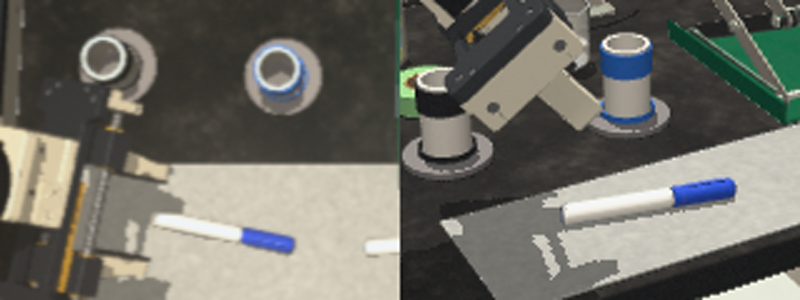

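The fingers straddle the blue tail (in the crop the tail is at (160,220), midway between fingertips at (165,172) and (145,262)). Now I'll descend and close.

```bash
python3 -m creep '[[-0.02,0.001,0.025,0,0.2,0,60],[-0.04,0.002,0.05,0,0.4,0,55],[-0.055,0.002,0.0685,0,0.4,0,50],[-0.0638,0.0021,0.0784,0,0.4,0,50],[-0.0638,0.0021,0.0784,0,0.4,0,50]]' | sed -n '2p;4p'
python3 -m creep '[[0,0,0,0,0,0,0],[0,0,0,0,0,0,0],[0,0,0,0,0,0,0],[0,0,0,0,0,0,0],[0,0,0,0,0,0,0],[0,0,0,0,0,0,0]]'
python3 - <<'E'
from mv import *
delta([.4638,.2985,.021],gr(11.2,40))
E
```

```text
position: [0.4634, 0.2963, 0.0215]
force: [0.0, -1.7, 0.6]
t: 3.78
position: [0.4644, 0.2981, 0.0244]
eef_rot: [-0.595, 0.728, -0.217, -0.262]
force: [-1.8, 2.1, 4.1]
width: 0.167
finger_force: 30.0
shift [-0.0023  0.0007  0.0024] rot [-0.   0.2 -0.2] rows 0.1
```

```bash
python3 -m creep '[[0.02,0,-0.024,0,0,0,0],[0.045,0,-0.055,0,-5,0,0],[0.07,0,-0.085,0,-12,0,0],[0.095,0,-0.115,0,-19,0,0],[0.12,0,-0.143,0,-26,0,0],[0.14,0,-0.167,0,-33,0,0],[0.161,0,-0.1915,0,-40,0,0]]'
python3 - <<'E'
from mv import *
o=bot.get_obs(); q=o['qpos']; print(q.round(2))
for phi in(-60,-75,-90):
  qq=q.copy()
  for k in range(1,5):
    a=np.radians((phi+360-78.8)*k/4)
    R=E('z',a)@gr(11.2,0); qq,c=ik(np.array([.47,.30,.28]),R,[qq]); print(phi,'yaw',k,c<1e-6,qq.round(2))
  for z in(.28,.2,.13):
   for n,xy in(('B',(.594,.189)),('K',(.604,.342))):
    x,c=ik(np.array([*xy,z]),fin(phi,40),[qq]); print(phi,n,z,c<1e-6,x.round(2))
E
```

```text
t: 4.37
position: [0.4633, 0.297, 0.277]
eef_rot: [-0.634, 0.773, 0.002, 0.006]
force: [0.4, -0.1, -0.0]
width: 0.169
finger_force: 30.0
[ 0.93  0.12 -0.22 -0.   -1.22 -1.12]
-60 yaw 1 True [ 0.92  0.14 -0.19  0.   -1.24 -0.15]
-60 yaw 2 True [ 0.92  0.14 -0.19 -0.   -1.24  0.82]
-60 yaw 3 True [ 0.92  0.14 -0.19  0.   -1.24  1.78]
-60 yaw 4 True [ 0.92  0.14 -0.19  0.   -1.24  2.75]
-60 B 0.28 True [ 0.97  0.34 -0.5   0.79 -1.31  2.24]
-60 K 0.28 True [ 1.1   0.52 -0.19  0.7  -1.47  2.27]
-60 B 0.2 True [ 0.96  0.42 -0.59  0.84 -1.19  2.12]
-60 K 0.2 True [ 1.09  0.58 -0.27  0.72 -1.36  2.17]
-60 B 0.13 True [ 0.95  0.5  -0.65  0.9  -1.09  2.  ]
-60 K 0.13 True [ 1.09  0.65 -0.33  0.75 -1.26  2.09]
-75 yaw 1 True [ 0.92  0.14 -0.19  0.   -1.24 -0.22]
-75 yaw 2 True [ 0.92  0.14 -0.19  0.   -1.24  0.68]
-75 yaw 3 True [ 0.92  0.14 -0.19  0.   -1.24  1.58]
-75 yaw 4 True [ 0.92  0.14 -0.19  0.   -1.24  2.48]
-75 B 0.28 True [ 0.94  0.44 -0.3   0.64 -1.49  2.18]
-75 K 0.28 True [ 1.06  0.62  0.03  0.57 -1.67  2.19]
-75 B 0.2 True [ 0.94  0.52 -0.38  0.65 -1.37  2.09]
-75 K 0.2 True [ 1.06  0.68 -0.05  0.57 -1.55  2.12]
-75 B 0.13 True [ 0.94  0.59 -0.44  0.68 -1.26  2.01]
-75 K 0.13 True [ 1.06  0.75 -0.1   0.57 -1.45  2.06]
-90 yaw 1 True [ 0.92  0.14 -0.19  0.   -1.24 -0.28]
-90 yaw 2 True [ 0.92  0.14 -0.19  0.   -1.24  0.55]
-90 yaw 3 True [ 0.92  0.14 -0.19 -0.   -1.24  1.39]
-90 yaw 4 True [ 0.92  0.14 -0.19  0.   -1.24  2.22]
-90 B 0.28 True [ 0.89  0.54 -0.1   0.51 -1.67  2.1 ]
-90 K 0.28 True [ 1.    0.72  0.25  0.45 -1.86  2.1 ]
-90 B 0.2 True [ 0.89  0.61 -0.17  0.5  -1.54  2.03]
-90 K 0.2 True [ 1.    0.77  0.17  0.43 -1.74  2.04]
-90 B 0.13 True [ 0.89  0.67 -0.22  0.51 -1.44  1.98]
-90 K 0.13 True [ 1.    0.83  0.12  0.43 -1.64  1.99]
```

```bash
python3 -m creep '[[0,0,0,0,0,-7,0],[0,0,0,0,0,-14,0],[0,0,0,0,0,-21,0],[0,0,0,0,0,-28,0],[0,0,0,0,0,-35,0],[0,0,0,0,0,-42,0],[0,0,0,0,0,-49,0],[0,0,0,0,0,-56,0]]' | sed -n 2,3p
python3 -m creep '[[0,0,0,0,0,-7,0],[0,0,0,0,0,-14,0],[0,0,0,0,0,-21,0],[0,0,0,0,0,-28,0],[0,0,0,0,0,-35,0],[0,0,0,0,0,-42,0],[0,0,0,0,0,-49,0],[0,0,0,0,0,-56,0]]' | sed -n 2,3p
python3 -m creep '[[0,0,0,0,0,-7,0],[0,0,0,0,0,-14,0],[0,0,0,0,0,-21,0],[0,0,0,0,0,-28,0],[0,0,0,0,0,-35,0],[0,0,0,0,0,-42,0],[0,0,0,0,0,-49,0],[0,0,0,0,0,-56,0]]' | sed -n 2,3p
python3 -m creep '[[0,0,0,0,0,-7,0],[0,0,0,0,0,-14,0],[0,0,0,0,0,-21,0],[0,0,0,0,0,-28,0],[0,0,0,0,0,-35,0],[0,0,0,0,0,-38,0],[0,0,0,0,0,-38,0]]'
python3 - <<'E'
from mv import *
Rg=Ro.from_quat([-0.595, 0.728, -0.217, -0.262]).as_matrix(); v=Rg.T@(np.array([.4401,.1785,.0105])-[.4644,.2981,.0244]); print('v',v.round(4))
R=fin(-75,40); p=np.array([.594,.189,.10])-R@v; print(p,R@v); delta(p,R)
E
```

```text
position: [0.463, 0.2966, 0.2738]
eef_rot: [0.924, -0.383, 0.001, -0.002]
position: [0.463, 0.2967, 0.2738]
eef_rot: [0.995, 0.096, 0.002, -0.001]
position: [0.463, 0.2967, 0.2738]
eef_rot: [0.834, 0.552, 0.002, -0.0]
t: 6.95
position: [0.4631, 0.2967, 0.2738]
eef_rot: [0.61, 0.792, 0.002, 0.0]
force: [0.8, 0.2, -0.7]
width: 0.169
finger_force: 30.0
v [0.0849 0.0003 0.0888]
[0.59028114 0.2019128  0.22209541] [ 0.00371886 -0.0129128  -0.12209541]
shift [-0.1242  0.0987  0.0519] rot [  0.1 -50.1  -0.3] rows 7.0
```

```bash
python3 -m creep '[[-0.0155,0.0123,0.0065,0,-6.3,0,0],[-0.031,0.0247,0.013,0,-12.5,0,0],[-0.0465,0.037,0.0195,0,-18.8,0,0],[-0.062,0.049,0.026,0,-25,-0.1,0],[-0.0776,0.0617,0.0324,0,-31.3,-0.1,0],[-0.093,0.074,0.039,0,-37.6,-0.2,0],[-0.109,0.0864,0.0454,0,-43.8,-0.2,0],[-0.1242,0.0987,0.0519,0.1,-50.1,-0.3,0]]'
python3 - <<'E'
from mv import *
import cv2
from plant import vision
from h import pr
v=np.array([.0849,.0003,.0888])
o=bot.get_obs(); R=Ro.from_quat(o['eef_rot']).as_matrix(); c=o['position']+R@v; print('cap pred',c,pr('scene',c),pr('top',c))
delta(np.array([.594,.189,.10])-fin(-75,40)@v,fin(-75,40))
b=vision.get_image('scene')[150:310,170:330]; a=vision.get_image('top')[170:330,230:390]
im=cv2.resize(cv2.hconcat([a,b]),(800,400),interpolation=cv2.INTER_CUBIC); cv2.imwrite('pics/p1.png',im[:,:,::-1])
E
```

```text
t: 7.62
position: [0.5912, 0.2022, 0.2223]
eef_rot: [0.553, 0.717, -0.258, 0.338]
force: [0.2, 0.5, 0.7]
width: 0.165
finger_force: 30.0
cap pred [0.59552365 0.18887819 0.10025638] [269.6807767  222.86889345] [289.93435726 225.21994006]
shift [ 0.0001 -0.001   0.0001] rot [ 0.   0.3 -0.3] rows 0.1
```

View pics/p1.png

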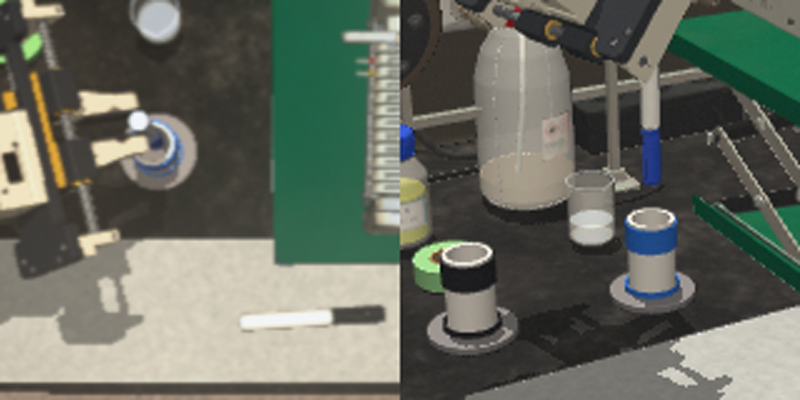

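The blue marker hangs vertical. Its cap end is at scene pixel (271,223), against (270,223) predicted, centred over the blue holder. Lowering.

```bash
python3 -m creep '[[0.0107,-0.001,0.009,0,0,0,0],[0.0214,-0.001,0.018,0,0,0,0],[0.032,-0.001,0.027,0,0,0,0],[0.043,-0.001,0.036,0,0,0,0],[0.052,-0.001,0.0437,0,0,0,0],[0.06,-0.001,0.0505,0,0,0,0],[0.064,-0.001,0.0537,0,0,0,0],[0.064,-0.001,0.0537,0,0,0,0]]'
```

```text
t: 8.38
position: [0.5891, 0.2011, 0.1372]
eef_rot: [0.552, 0.718, -0.259, 0.335]
force: [-0.5, 1.1, 0.3]
width: 0.167
finger_force: 30.0
```

```bash
python3 -m creep '[[0,0,0,0,0,0,25],[0,0,0,0,0,0,50],[0,0,0,0,0,0,75],[0,0,0,0,0,0,100],[0,0,0,0,0,0,100],[0,0,0,0,0,0,100]]' | sed -n '1,2p;4,6p'
python3 - <<'E'
import cv2
from plant import vision
b=vision.get_image('scene')[150:310,170:330]; a=vision.get_image('top')[170:330,230:390]
im=cv2.resize(cv2.hconcat([a,b]),(800,400),interpolation=cv2.INTER_CUBIC); cv2.imwrite('pics/p2.png',im[:,:,::-1])
E
```

```text
t: 8.88
position: [0.5894, 0.2016, 0.1386]
force: [-0.2, 0.0, 0.1]
width: 0.558
finger_force: 0.0
```

View pics/p2.png

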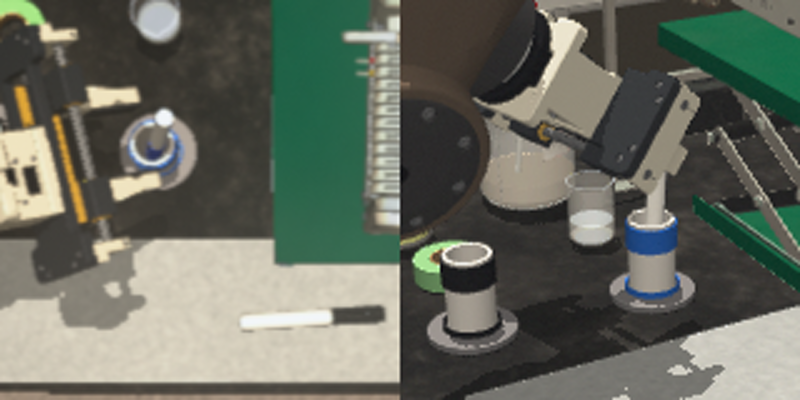

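Blue stands in its holder, released, leaning slightly, with its tail at left-crop (163,119) clear of both fingers. I'll retract and plan the black grasp.

```bash
python3 -m creep '[[0,0,-0.03,0,0,0,100],[0,0,-0.065,0,0,0,100],[0,0,-0.1,0,0,0,100],[0,0,-0.14,0,0,0,80],[-0.03,0,-0.16,0,0,0,60]]' | sed -n '1,2p;4,6p'
python3 - <<'E'
from mv import *
H=np.diag([-1,-1,1.])
q=bot.get_obs()['qpos']; print(q.round(2))
for p,th in(((.45,.26,.30),0),((.438,.16,.16),40),((.4382,.103,.021),40)):
    R=gr(-3.7,th)@H; q,c=ik(np.array(p),R,[q]); print(c<1e-6,q.round(2)); delta(p,R)
E
```

```text
t: 9.4
position: [0.5619, 0.3061, 0.2633]
force: [0.1, 0.5, -0.6]
width: 0.836
finger_force: 0.0
[ 1.08  0.55 -0.13  0.55 -1.6   2.13]
True [ 0.9   0.07 -0.23 -0.   -1.28  2.3 ]
shift [-0.0379 -0.1201 -0.0116] rot [ 4.9 49.9 10.7] rows 7.2
True [ 1.06  0.36 -0.55  0.37 -1.29  1.92]
shift [ 0.0096 -0.1576  0.1499] rot [ 8.  10.1  8.1] rows 5.2
True [ 0.99  0.52 -0.78  0.51 -0.93  1.78]
shift [ 0.0809 -0.1721  0.2813] rot [ 8.  10.1  8.1] rows 8.1
```

```bash
python3 -m creep '[[0.002,-0.0263,0.025,1.3,1.7,1.3,50],[0.003,-0.0525,0.05,2.7,3.4,2.7,50],[0.005,-0.079,0.075,4,5,4,50],[0.006,-0.105,0.1,5.3,6.7,5.4,50],[0.008,-0.131,0.125,6.7,8.4,6.7,50],[0.0096,-0.1576,0.1499,8,10.1,8.1,50],[0.0096,-0.1576,0.1499,8,10.1,8.1,50]]' | sed -n '1,2p;4,6p'
python3 - <<'E'
from mv import *
import cv2
from plant import vision
H=np.diag([-1,-1,1.])
for p in((.438,.125,.07),(.4382,.103,.021),(.4382,.103,.023)): delta(p,gr(-3.7,40)@H)
b=vision.get_image('scene')[170:330,260:420]; a=vision.get_image('top')[190:350,270:430]
im=cv2.resize(cv2.hconcat([a,b]),(800,400),interpolation=cv2.INTER_CUBIC); cv2.imwrite('pics/g2.png',im[:,:,::-1])
E
```

```text
t: 9.98
position: [0.4341, 0.1501, 0.1589]
force: [-0.7, -0.8, 1.0]
width: 0.501
finger_force: 0.0
shift [0.0377 0.0028 0.0844] rot [-0.5 -0.  -0.3] rows 2.2
shift [0.0523 0.002  0.1361] rot [-0.5 -0.  -0.3] rows 3.5
shift [0.0511 0.002  0.1345] rot [-0.5 -0.  -0.3] rows 3.5
```

View pics/g2.png

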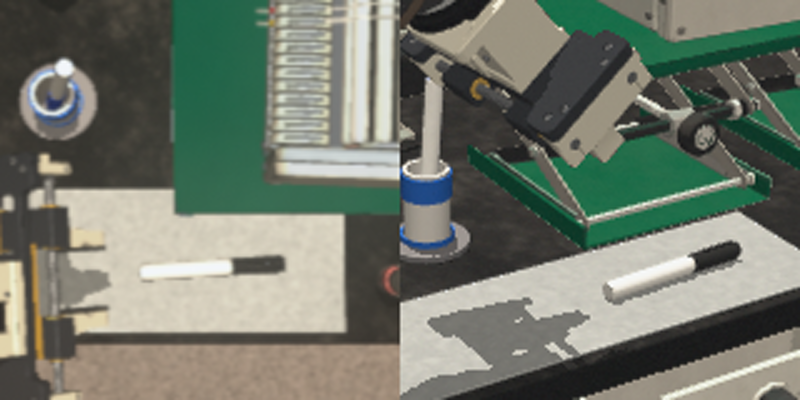

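The blue marker is standing and the black is aligned between the open fingers (tail at left-crop (143,271), fingertips near (100,238) and (100,318)). I'll re-read the settled pose before descending.

Run:
```python
from mv import *
H=np.diag([-1,-1,1.]); print(bot.get_obs()['position'])
for p in((.438,.125,.07),(.4382,.103,.022)): delta(p,gr(-3.7,40)@H)
```

```text
[0.4381138  0.1550335  0.16088512]
shift [ 0.0353 -0.002   0.089 ] rot [-0.1 -0.1 -0.2] rows 2.3
shift [ 0.0492 -0.0032  0.1399] rot [-0.1 -0.1 -0.2] rows 3.6
```

```bash
python3 -m creep '[[0.012,-0.001,0.03,0,0,0,45],[0.024,-0.001,0.06,0,0,0,45],[0.0353,-0.002,0.089,0,0,0,45],[0.044,-0.003,0.12,0,0,0,45],[0.048,-0.003,0.135,0,0,0,45],[0.048,-0.003,0.135,0,0,0,45]]' | sed -n '1,2p;4,6p'
python3 - <<'E'
from mv import *
delta((.4382,.103,.022),gr(-3.7,40)@np.diag([-1,-1,1.]))
E
```

```text
t: 10.58
position: [0.438, 0.1044, 0.0241]
force: [-0.0, -0.6, 0.8]
width: 0.45
finger_force: 0.0
shift [0.0003 0.0001 0.0025] rot [-0.2  0.1 -0.1] rows 0.1
```

```bash
python3 -m creep '[[0,0,0.002,0,0,0,0],[0,0,0.002,0,0,0,0],[0,0,0.002,0,0,0,0],[0,0,0.002,0,0,0,0],[0,0,0.002,0,0,0,0],[0,0,0.002,0,0,0,0]]'
python3 - <<'E'
from mv import *
o=bot.get_obs(); Rg=Ro.from_quat(o['eef_rot']).as_matrix(); v=Rg.T@(np.array([.4418+.0042,.0473-.0649,.0105])-o['position']); print('v',v)
q=o['qpos'];H=np.diag([-1,-1,1.])
p0=np.array([.45,.30,.29]); q1=q
R0=gr(-3.7,0)@H
for k in range(5):
    R=E('z',-np.radians((93.7+75-30)*0+ (86.3+3.7*2+75)*k/4 if 0 else 161.3*k/4 if 0 else 0))@R0
    break
phi0=90+3.7  # azimuth the tool would point after tilting up
for k in range(5):
    q1,c=ik(p0,E('z',np.radians((-75-phi0)*k/4))@R0,[q1]); print(c<1e-6,q1.round(2))
R=fin(-75,40)@H; p=np.array([.604,.342,.1])-R@v; q1,c=ik(p,R,[q1]); print('final',p.round(4),c<1e-6,q1.round(2))
print('lift tool-shift for +.27 z, dy +.19:',(Rg.T@np.array([.012,.197,.27])).round(4), (Rg.T@np.array([0,.02,.1])).round(4))
E
```

```text
t: 11.08
position: [0.4393, 0.1059, 0.0252]
eef_rot: [0.644, 0.685, -0.232, 0.249]
force: [-0.5, 3.0, 5.6]
width: 0.161
finger_force: 30.0
v [-0.08559703 -0.00093041  0.09047085]
True [ 0.95  0.11 -0.21  0.   -1.26  2.26]
True [ 0.95  0.11 -0.21 -0.   -1.26  1.52]
True [ 0.95  0.11 -0.21 -0.   -1.26  0.78]
True [ 0.95  0.11 -0.21 -0.   -1.26  0.05]
True [ 0.95  0.11 -0.21 -0.   -1.26 -0.69]
final [0.5994 0.3556 0.2237] True [ 1.07  0.68 -0.    0.56 -1.6  -1.  ]
lift tool-shift for +.27 z, dy +.19: [-0.0223  0.0248 -0.3328] [-0.0487  0.0015 -0.0896]
```

```bash
python3 -m creep '[[-0.0195,0.0006,-0.036,0,0,0,0],[-0.036,0.001,-0.067,0,0,0,0],[-0.0487,0.0015,-0.0896,0,5,0,0],[-0.0443,0.0054,-0.13,0,12,0,0],[-0.04,0.0093,-0.171,0,19,0,0],[-0.0355,0.0132,-0.211,0,26,0,0],[-0.031,0.017,-0.252,0,33,0,0],[-0.0267,0.0209,-0.2923,0,40,0,0]]' | sed -n '1,3p;5,6p'
python3 -m creep '[[0,0,0,0,0,7,0],[0,0,0,0,0,14,0],[0,0,0,0,0,21,0],[0,0,0,0,0,28,0],[0,0,0,0,0,35,0],[0,0,0,0,0,42,0],[0,0,0,0,0,49,0],[0,0,0,0,0,56,0]]' | sed -n 2,3p
python3 - <<'E'
from mv import *
v=np.array([-.0856,-.0009,.0905]);H=np.diag([-1,-1,1.])
delta([.46,.30,.29],E('z',np.radians(-75-93.7))@gr(-3.7,0)@H); R=fin(-75,40)@H; delta(np.array([.604,.342,.1])-R@v,R)
E
```

```text
t: 11.75
position: [0.449, 0.2745, 0.2694]
eef_rot: [0.685, 0.729, 0.005, -0.003]
width: 0.166
finger_force: 30.0
position: [0.4487, 0.2725, 0.2661]
eef_rot: [0.948, 0.319, 0.001, -0.001]
shift [ 0.0256 -0.0151 -0.0238] rot [ -0.2   0.  112.1] rows 15.7
shift [0.1702 0.0249 0.0427] rot [-48.6  32.6 103.9] rows 16.7
```

```bash
python3 -m creep '[[0.013,-0.008,-0.012,0,0,7,0],[0.0256,-0.0151,-0.0238,0,0,14,0],[0.0256,-0.0151,-0.0238,0,0,21,0],[0.0256,-0.0151,-0.0238,0,0,28,0],[0.0256,-0.0151,-0.0238,0,0,35,0],[0.0256,-0.0151,-0.0238,0,0,42,0],[0.0256,-0.0151,-0.0238,0,0,49,0],[0.0256,-0.0151,-0.0238,0,0,56,0]]' | sed -n 2,3p
python3 -m creep '[[0,0,0,0,0,7,0],[0,0,0,0,0,14,0],[0,0,0,0,0,21,0],[0,0,0,0,0,28,0],[0,0,0,0,0,35,0],[0,0,0,0,0,42,0],[0,0,0,0,0,49,0],[0,0,0,0,0,56,0]]' | sed -n 2,3p
python3 - <<'E'
from mv import *
v=np.array([-.0856,-.0009,.0905]);H=np.diag([-1,-1,1.])
R=fin(-75,40)@H; delta(np.array([.604,.342,.11])-R@v,R)
E
```

```text
position: [0.4598, 0.3001, 0.29]
eef_rot: [0.986, -0.164, 0.0, -0.001]
position: [0.4598, 0.3, 0.29]
eef_rot: [0.794, -0.608, -0.001, -0.001]
shift [-0.017  -0.1492  0.0564] rot [-0.1 50.1  0.1] rows 7.0
```

```bash
python3 -m creep '[[-0.002,-0.0187,0.007,0,6.3,0,0],[-0.004,-0.037,0.014,0,12.5,0,0],[-0.006,-0.056,0.021,0,18.8,0,0],[-0.0085,-0.0746,0.028,0,25,0,0],[-0.0106,-0.093,0.035,0,31.3,0,0],[-0.013,-0.112,0.042,0,37.6,0,0],[-0.015,-0.131,0.049,0,43.8,0,0],[-0.017,-0.1492,0.0564,0,50.1,0,0]]'
python3 - <<'E'
from mv import *
import cv2
from plant import vision
from h import pr
b=vision.get_image('scene')[150:310,120:280]; a=vision.get_image('top')[170:330,180:340]
im=cv2.resize(cv2.hconcat([a,b]),(800,400),interpolation=cv2.INTER_CUBIC); cv2.imwrite('pics/p3.png',im[:,:,::-1])
v=np.array([-.0856,-.0009,.0905]);H=np.diag([-1,-1,1.])
o=bot.get_obs(); R=Ro.from_quat(o['eef_rot']).as_matrix(); c=o['position']+R@v; print('cap pred',c,pr('scene',c),pr('top',c))
R=fin(-75,40)@H
for z in(.11,.016):delta(np.array([.604,.342,z])-R@v,R)
E
```

```text
t: 14.42
position: [0.6001, 0.3578, 0.2341]
eef_rot: [0.721, -0.548, 0.339, 0.256]
force: [0.2, -0.3, 1.1]
width: 0.164
finger_force: 30.0
cap pred [0.60293986 0.34121166 0.09910918] [195.96618453 237.3021126 ] [218.89002505 221.87764871]
shift [ 0.0096  0.0002 -0.0058] rot [ 0.  -0.9  0.9] rows 0.3
shift [-0.0634 -0.0009  0.0534] rot [ 0.  -0.9  0.9] rows 2.0
```

View pics/p3.png

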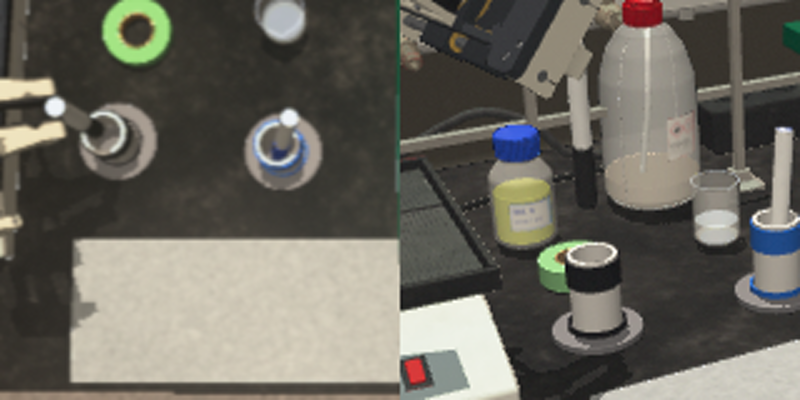

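The black marker hangs vertical, with its cap end at scene (194,232) above the rim centred at (197,253). The arm was still settling, so I'll re-read.

```bash
python3 -m creep '[[0,0,0,0,0,0,0],[0,0,0,0,0,0,0],[0,0,0,0,0,0,0]]'
python3 - <<'E'
from mv import *
import cv2
from plant import vision
from h import pr
b=vision.get_image('scene')[190:270,160:240]; a=vision.get_image('top')[190:270,180:260]
im=cv2.resize(cv2.hconcat([a,b]),(800,400),interpolation=cv2.INTER_CUBIC); cv2.imwrite('pics/p4.png',im[:,:,::-1])
v=np.array([-.0856,-.0009,.0905]);H=np.diag([-1,-1,1.])
o=bot.get_obs(); R=Ro.from_quat(o['eef_rot']).as_matrix(); c=o['position']+R@v; print('cap pred',o['position'],c,pr('scene',c),pr('top',c))
R=fin(-75,40)@H
for z in(.11,.016):delta(np.array([.604,.342,z])-R@v,R)
E
```

```text
t: 14.77
position: [0.5996, 0.3566, 0.2363]
eef_rot: [0.721, -0.55, 0.336, 0.253]
force: [-0.4, -0.8, 0.1]
width: 0.166
finger_force: 30.0
cap pred [0.5995853  0.35636548 0.23693345] [0.60475279 0.34352753 0.11313157] [193.90267606 230.45061851] [216.36628694 220.18930816]
shift [-0.002   0.0004  0.0026] rot [-0.6  0.3  0.1] rows 0.1
shift [-0.0737  0.0009  0.0633] rot [-0.6  0.3  0.1] rows 2.3
```

View pics/p4.png

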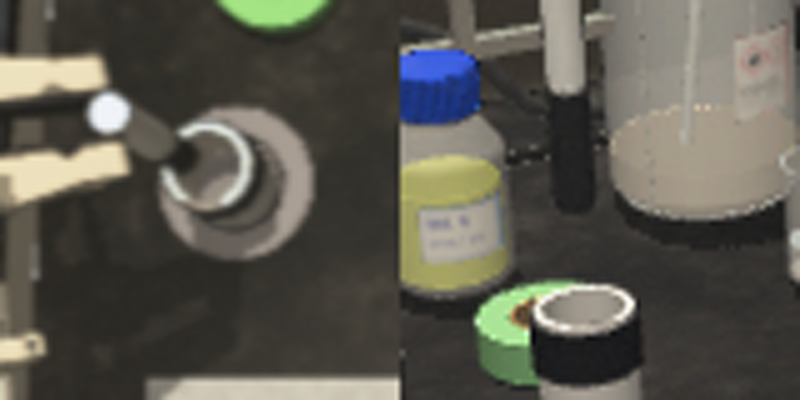

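The cap end is at scene (194.6,231.6), against (194,230.5) predicted, so the aim is good. Lowering and releasing.

```bash
python3 -m creep '[[-0.012,0,0.01,0,0,0,0],[-0.024,0,0.02,0,0,0,0],[-0.036,0.0005,0.031,0,0,0,0],[-0.048,0.0005,0.041,0,0,0,0],[-0.06,0.001,0.051,0,0,0,0],[-0.068,0.001,0.058,0,0,0,0],[-0.0737,0.001,0.0633,0,0,0,0],[-0.0737,0.001,0.0633,0,0,0,0]]'
python3 - <<'E'
from mv import *
v=np.array([-.0856,-.0009,.0905])
o=bot.get_obs(); R=Ro.from_quat(o['eef_rot']).as_matrix(); print('cap pred',o['position']+R@v,o['force'])
E
```

```text
t: 15.53
position: [0.5992, 0.3549, 0.1358]
eef_rot: [0.721, -0.548, 0.338, 0.256]
force: [1.0, 0.2, 1.1]
width: 0.166
finger_force: 30.0
cap pred [0.6040809  0.34097101 0.01207797] [0.99055004 0.21663652 1.05694397]
```

```bash
python3 -m creep '[[0,0,0,0,0,0,25],[0,0,0,0,0,0,50],[0,0,0,0,0,0,75],[0,0,0,0,0,0,100],[0,0,0,0,0,0,100],[0,0,0,0,0,0,100],[0,0,0,0,0,0,100]]' | sed -n '2p;4,6p'
python3 -m creep '[[0,0,-0.02,0,0,0,100],[0,0,-0.05,0,0,0,100],[0,0,-0.08,0,0,0,100],[0,0,-0.11,0,0,0,100],[0,0,-0.14,0,0,0,100],[0,0,-0.14,0,0,0,100],[0,0,-0.14,0,0,0,100],[0,0,-0.14,0,0,0,100]]'
python3 - <<'E'
import cv2
from plant import vision
b=vision.get_image('scene')[150:310,140:300]; a=vision.get_image('top')[150:310,180:340]
im=cv2.resize(cv2.hconcat([a,b]),(800,400),interpolation=cv2.INTER_CUBIC); cv2.imwrite('pics/p5.png',im[:,:,::-1])
E
```

```text
position: [0.599, 0.3553, 0.1367]
force: [-0.9, 0.5, 0.9]
width: 0.637
finger_force: 0.0
t: 16.78
position: [0.5699, 0.4582, 0.2258]
eef_rot: [0.721, -0.549, 0.337, 0.256]
force: [0.9, -0.6, -1.0]
width: 0.995
finger_force: 0.0
```

View pics/p5.png

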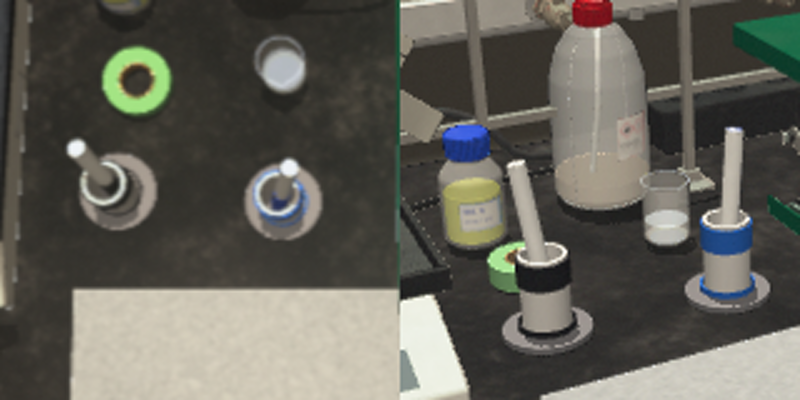

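Both markers stand in their holders and the bystanders haven't moved. The tails are at top (210.4,209.2) and scene (186.4,216) for black, and top (295.8,217.2) and scene (273.2,202) for blue. I'll check the tail heights, then hand in.

Run:
```python
from h import *
from scipy.optimize import least_squares
from plant import bot
ok=True
for n,t,s in(('K',(210.4,209.2),(186.4,216)),('B',(295.8,217.2),(273.2,202))):
    X=least_squares(lambda X:np.r_[pr('top',X)-t,pr('scene',X)-s],[.6,.25,.13]); print(n,X.x.round(4),X.cost); ok&=X.x[2]>.122
if ok: print(bot.hand_in())
```

```text
K [0.6242 0.3503 0.1371] 0.1619989832237949
B [0.6077 0.1738 0.1382] 0.01601328572497224
the job is handed in; nothing more can be done
None
```

Both markers stand cap-down and released in their own-colour holders, tail ends measured about 137–138 mm above the worktop; the tape roll and beaker look unmoved, the red vial was never approached (not re-checked at the end), and the job is handed in with no verdict shown.

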